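# Clamp a cabinet-door rail in the jig

### The arm

A 6-joint arm with a two-finger parallel gripper is mounted at the origin on the work surface. World frame = base frame: x ahead of the robot, y to its left, z up, the work surface at z = 0. Lengths are in m, angles in rad, forces in N, time in s.
With the tool pointing down it reaches from about 0.275 to 0.75 m from the base axis. Payload 10.2 kg.
Tool frame: the origin (TCP) lies at the very end of the fingers, on their centre line; the grasp point (between the pads) lies 19 mm behind it (arm.grasp_offset is the distance from the TCP to the grasp point, in m); z points along the fingers, y is the line along which they close (so a half turn about z gives the same grasp; the last joint's range is limited). The gripper opens to 88 mm and grips with 3 to 60 N. Pads are 18 mm wide; open, the fingers measure 123 mm over their backs; the gripper's body (75 mm by 187 mm) begins 45 mm behind the grasp point.
Start: joints at [-1.418, 0.313, 1.498, -0, 1.331, -0.223], TCP at [0.193, -0.488, 0.239] pointing down, gripper open.
Joint ranges: [-2.94, 2.94], [-0.97, 2.17], [0.19, 2.56], [-1.23, 4.37], [0.02, 3.11], [-2.88, 2.88]. Speed limits (rad/s): [2.39, 2.39, 3.01, 3.14, 3.14, 3.14].

### API

Orientations are given as a unit quaternion [w, x, y, z].
In Python, from cell import arm gives the robot as it stands.
- The arm moves only by the tool move_arm, never from a script. Its argument "series" is a list of rows, each an object with "twist": the turn, a rotation vector about the tool's x, y, z in rad, a list of three; "translation": the shift along the tool's x, y, z in mm, a list of three; "fingers": the closure, from 0 (fully open) to 1 (shut). In form: [{"twist": [rx, ry, rz], "translation": [dx, dy, dz], "fingers": fingers}, ...]. A call has 1 to 5 rows; each row shifts and turns the commanded pose from where the row before left it, along the tool's axes as they then stand; what a row does not reach is not made up. A row lasts 1/8 s, in which the tool goes at most 62.5 mm and 10.7 degrees, less where a joint would pass 70% of its speed; a pose out of reach is approached as far as the arm can. A call with a gripper value outside its range is refused whole. The fingers move at their own pace and stop on an object; "squeeze" is the grip in N (left out, the last holds). Time passes only in rows, so rows that do not move let the fingers close. It gives the time, the measured TCP pose, the force, the opening and the grip force at its end, in the units of the state.
- arm.get_obs(): the state, without advancing time (a new reading comes with each control period).
- arm.camera(name): name is "side" or "top" or "wrist"; returns a dict with "frame" (384x512x3 uint8, blue, green, red), "range_z" (384x512 float32, m along the optical axis (not along the pixel's ray), 0 where there is no reading), "camera_matrix" (3x3 intrinsics, pixels), "extrinsics" (4x4, takes a point from camera to world coordinates); the wrist camera has in their place "T_tool_cam" (4x4, takes a point from camera to tool coordinates, whose origin is the TCP and whose axes are the flange's). Camera axes: x right, y down, z forward; pixel columns grow to the right and rows downward; lengths in m; the calibration is good to about 2 mm. A picture is of the moment at which its call begins: read the wrist's pose just before it.
- arm.sign_off(): hands the job in; it is judged then, once.
Trained networks look in the newest picture that a camera, given by its name, has taken for a name from the list of things; names that differ only in an ending like _2 or _b are one class to them, and where a whole thing is asked for, a point or a joint stands for the part that bears it (a point fixed in the world has none). Each returns a list of dicts, best first, with "conf" (0 to 1); they miss things now and then, are a little off and sometimes report something else, mostly with a low value. They report only what shows in the picture. A call takes as long as a camera call.
- arm.trace(thing, camera): "pixels" (384x512 bool, what is visible of it) and "bbox" ([left, top, right, bottom] in pixels, round what is visible of it).
The state is a dict: "clock": time; "joints": joint angles; "joint_velocities": joint speeds; "effort": joint torques, N m; "position": TCP position; "eef_rot": TCP orientation; "wrist_force": force on the tool from outside, world axes, zero at the start; "torque": the same for the moment, N m; "finger_gap": opening from 0.0 (shut) to 1.0 (fully open); "gripper_force": force on a finger pad.
Only numpy, scipy, OpenCV 4.12 (cv2) and the standard library are available. Lean on these libraries where they do the work, as an engineer would, in place of code of your own. Each camera call takes 0.05 s, during which the arm holds its last target. There are 200 camera calls.

### The job

Slide the oak rail along the jig's channel until it sits fully home against the red stop, without ramming it. Then turn the orange clamp knob clockwise until you feel the clamp bite on the wood, give it about an eighth of a turn (45 degrees) more and no further, and let go. Leave the other things on the counter where they are.

Things in the scene. Friction and masses are not known exactly. Their poses are not given: they have to be found in the camera images.
- jig: clamping jig fixed to the counter: plywood base 160 (x) by 310 mm (y, -125 to +185 mm of the origin), 12 mm thick; origin on the counter. Along y runs a channel between two aluminium side guides 61 mm apart, tops 32 mm above the counter. A dark steel bridge (134 mm in x, 40 mm in y, top 78 mm above the counter) spans it at y = -20 mm. The wood is pushed along -y
- bed: black bed of the channel that the wood lies on, 60 mm wide, 14 mm thick, y -99 to +169 mm of the jig; origin at its underside, axes parallel to the jig's. It is set at a height that varies (its top is 20 to 28 mm above the counter)
- stop: the red end stop of the channel, fixed to the jig: 62 mm wide, 16 mm long, top 42 mm above the counter. Origin on the counter below the middle of the face that the wood meets; its axes are parallel to the jig's and +y points from that face back along the channel
- rail: the loose oak rail (workpiece), 57 mm wide (x), 200 mm long (y), 19 mm thick, about 0.25 kg, lying flat in the channel under the bridge; origin at the centre of its underside, its y along the channel. It starts 25 to 55 mm short of the stop. Its tail end sticks out behind the bridge and can be pushed from there
- rail_nose (a point): middle of the rail's front end face (its -y end), which must meet the stop; 9.5 mm above its underside
- rail_tail (a point): middle of the rail's rear end face (its +y end); 9.5 mm above its underside
- knob_grip (a point): point to grip on the clamp knob, on its vertical axis, over the bridge at y = -20 mm of the jig, 109 mm above the counter. The knob is an orange bar 46 mm long (this point's x axis), 14 mm thick (its y), 30 mm tall (86 to 116 mm above the counter), on a black disc 48 mm across; it stays at this height as it turns
- knob (a joint): knob angle in rad, 0 at the start, growing clockwise seen from above (tightening). Free (friction 0.09 N m) until the foot of its coarse screw meets the wood: some 0.7 to 3 rad, not known beforehand. Then the turning torque climbs 0.6 N m per rad (0.25 of it elastic, still felt when held still, the rest friction) and clamp force 66 N per rad. It stays where it is left
- tape: loose roll of blue masking tape lying flat, 104 mm across, 36 mm tall, beside the jig; leave alone
- filter: loose pink round respirator filter, 90 mm across, 30 mm tall, beside the jig; leave alone
- mug: loose white mug, 80 mm across, 90 mm tall; leave alone
- driver: loose yellow screwdriver lying on the counter; leave alone

How it is judged:
On the way, in this order (a step that is already met when the one before it is completed fails the run):
1. the rail is home against the stop (within 2.5 mm) while the clamp is still open (y of rail_nose in the frame of stop below 0.0025 m and contact force between bed and rail below 8 N), for 0.2 s.
2. the clamp foot bites on the rail (contact force between bed and rail above 10 N), for 0.05 s.
At the end, for the whole second after the job is handed in: the rail lies flat and still, its front end within 2.5 mm of the red stop, and it is pressed onto the bed with 32 to 85 N (an eighth of a turn past the bite gives about 55 N; never over 100 N) (contact force between bed and rail between 32 and 85 N and y of rail_nose in the frame of stop below 0.0025 m and angle between rail's own z axis and vertical below 0.03 rad and linear speed of rail below 0.01 m/s); the robot touches nothing.
It fails at once if the clamp is overtightened (contact force between bed and rail above 100 N).
It fails at once if the rail is rammed into the stop with more than 40 N (contact force between rail and stop above 40 N).
It fails at once if a bystander (tape roll, filter, mug or screwdriver) is moved more than 20 mm (distance of any of tape, filter, mug, driver from where it was at the start of the episode above 0.02 m).
It also fails if it takes over 72 s, if anything falls off the work surface, if the arm or the gripper's body presses on something with over 40 N, if the wrist force passes 120 N, or if a joint passes its speed limit or range.

## Working session

There is one attempt and no reset: what is moved stays moved. The work goes in short steps, Python scripts to look and compute and a tool call to move; the robot and the scene stay as the last step left them, time stands still between calls to the robot, and variables do not carry over. Pictures are saved under pics/ and viewed, at most 10 in all, crops included, and the job is handed in when it is done.

Besides the shell and the picture viewer there is one more tool, called after "Call:" as name([rows], argument=value, ...), one row to a line, values as JSON. move_arm: Moves the arm, as the interface text tells. Its arguments: {"type":"object","properties":{"series":{"type":"array"},"squeeze":{"type":"number"}},"required":["series"]}

```bash
mkdir -p pics; ls; cat > h.py <<'E'
import numpy as np, cv2
from cell import arm
def look(cam,things):
    o=arm.get_obs(); c=arm.camera(cam); out={}
    for t in things:
        out[t]=arm.trace(t,cam)
    return o,c,out
def cloud(c,T,mask):
    v,u=np.nonzero(mask&(c["range_z"]>0)); z=c["range_z"][v,u]; K=c["camera_matrix"]
    p=np.stack([(u-K[0,2])/K[0,0]*z,(v-K[1,2])/K[1,1]*z,z,np.ones_like(z)])
    return (T@p)[:3].T
E
python3 - <<'E'
from h import *
im=[]
o=arm.get_obs(); print(o)
for cam in("top","side"):
    o,c,out=look(cam,["jig","stop","rail","knob","bed","tape","filter","mug","driver"])
    f=c["frame"].copy(); im.append(f)
    for t,r in out.items():
        for d in r[:1]:
            P=cloud(c,c["extrinsics"],d["pixels"]); 
            print(cam,t,round(d["conf"],2),d["bbox"],np.round(np.median(P,0),3) if len(P) else None, np.round(np.percentile(P,2,0),3), np.round(np.percentile(P,98,0),3))
cv2.imwrite("pics/a.png",cv2.resize(im[0],(800,600))); cv2.imwrite("pics/b.png",im[1])
E
```

```text
pics
{'clock': 0.0, 'joints': array([-1.41841520e+00,  3.13441802e-01,  1.49838263e+00,  5.40577262e-06,
        1.33098038e+00, -2.23394800e-01]), 'joint_velocities': array([ 1.05662094e-03,  9.26010213e-04, -5.49762933e-05, -4.88375899e-04,
        2.68302915e-04, -1.59563562e-03]), 'effort': array([-1.34376014e-04, -4.02210724e+01, -2.52268070e+01,  6.94534974e-02,
        3.52832617e-02, -1.16272890e-04]), 'position': array([ 0.19262988, -0.48814444,  0.23818575]), 'eef_rot': array([-6.05607439e-04,  9.82400861e-01,  1.86783780e-01,  2.41390458e-05]), 'wrist_force': array([ 0.39063312,  0.06433442, -0.96155424]), 'torque': array([ 0.04585929, -0.06467326, -0.00110588]), 'gripper_force': 0.0, 'finger_gap': 0.998661565567892}
top jig 0.76 [187.7, 195.2, 306.8, 260.0] [ 0.5   -0.007  0.014] [ 0.43  -0.14   0.005] [0.587 0.161 0.111]
top stop 0.43 [297.6, 214.9, 307.9, 240.8] [ 0.511 -0.126  0.041] [ 0.482 -0.139  0.015] [ 0.54  -0.12   0.046]
top rail 0.71 [210.9, 220.4, 287.2, 238.9] [0.506 0.037 0.045] [ 0.477 -0.084  0.031] [0.534 0.111 0.05 ]
top knob 0.71 [258.8, 217.9, 279.9, 
[... 777 characters left out ...]
046] [ 0.477 -0.038  0.028] [0.535 0.114 0.052]
side knob 0.53 [287.9, 182.3, 304.7, 195.0] [ 0.51  -0.034  0.096] [ 0.487 -0.139  0.033] [ 0.554 -0.018  0.12 ]
side bed 0.48 [274.5, 233.0, 291.5, 248.2] [0.507 0.137 0.026] [0.479 0.113 0.016] [0.535 0.151 0.033]
side tape 0.95 [234.9, 171.9, 259.0, 199.4] [ 0.694 -0.079  0.028] [ 0.645 -0.139  0.001] [ 0.742 -0.036  0.042]
side filter 0.81 [224.7, 204.5, 246.1, 222.8] [0.685 0.07  0.031] [0.648 0.024 0.018] [0.721 0.105 0.036]
side mug 0.94 [230.5, 278.9, 261.3, 323.6] [0.527 0.41  0.058] [0.492 0.365 0.006] [0.567 0.472 0.092]
side driver 0.65 [332.0, 158.2, 355.2, 169.4] [ 0.393 -0.327  0.021] [ 0.345 -0.359  0.001] [ 0.446 -0.307  0.03 ]
```

View pics/a.png

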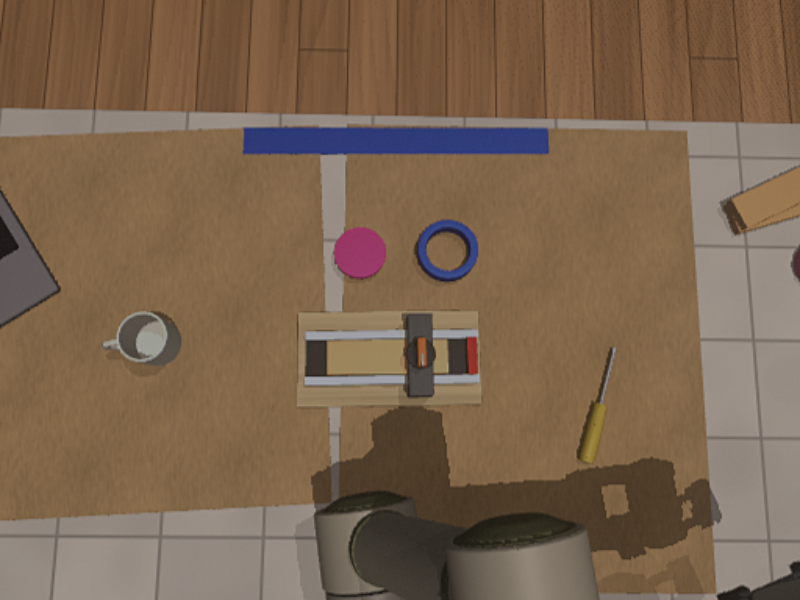

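```bash
python3 - <<'E'
from h import *
def rect(P): 
    r=cv2.minAreaRect((P[:,:2]*1000).astype(np.float32)); return r
o,c,out=look("top",["jig","rail","bed","stop","knob"])
T=c["extrinsics"]; A=cloud(c,T,np.ones((384,512),bool))
print("pixel mm",1000*c["range_z"][230,250]/c["camera_matrix"][0,0])
for t,z0,z1 in(("rail",.038,.052),("bed",.02,.032),("stop",.036,.046)):
    if out[t]:
        P=cloud(c,T,out[t][0]["pixels"]); P=P[(P[:,2]>z0)&(P[:,2]<z1)]; print(t,len(P),rect(P),np.median(P[:,2]),
          "slope dx/dy of mid", np.polyfit(P[:,1],P[:,0],1))
R=A[(A[:,0]>.4)&(A[:,0]<.6)&(abs(A[:,1])<.2)]
for a,b in((.028,.036),(.070,.084),(.1,.13)):
    P=R[(R[:,2]>a)&(R[:,2]<b)];print(a,len(P),rect(P),np.median(P,0))
E
```

```text
pixel mm 2.5649590964514752
rail 1351 ((506.4914245605469, 12.435081481933594), (57.29212188720703, 199.41122436523438), 0.8289897441864014) 0.04505265150638449 slope dx/dy of mid [-0.01785049  0.50700753]
bed 555 ((508.5918884277344, 13.981300354003906), (60.304893493652344, 266.37823486328125), 1.814151644706726) 0.026263639553011364 slope dx/dy of mid [-0.03293796  0.50844162]
stop 142 ((512.2127685546875, -128.57948303222656), (16.454809188842773, 59.854270935058594), 89.76483154296875) 0.0414544182235379 slope dx/dy of mid [0.30789392 0.54934783]
0.028 1101 ((508.3924560546875, 4.9830780029296875), (89.65888977050781, 288.96063232421875), 1.3964320421218872) [0.50574217 0.02887954 0.03134856]
0.07 627 ((509.907470703125, -39.41236877441406), (131.65289306640625, 42.74515151977539), 0.6488763093948364) [ 0.50351139 -0.03882377  0.07737754]
0.1 112 ((508.3384704589844, -40.062156677246094), (43.99698257446289, 12.536309242248535), 0.17575080692768097) [ 0.50783599 -0.04002213  0.11442814]
```

The top view shows the jig lying almost straight (yaw about 1.2°). In the 800x600 picture the rail runs from x=327 to 448, the red stop is at x=472, and the knob is at (421,352). All sizes and heights match the ones given. The gap to the stop is about 33 mm and the rail top is at z=45 mm. Next I'll turn the tool and close the fingers.

Call:
move_arm([
  {"twist": [0,0,-0.18],"translation": [0,0,0],"fingers": 1},
  {"twist": [0,0,-0.18],"translation": [0,0,0],"fingers": 1},
  {"twist": [0,0,-0.18],"translation": [0,0,0],"fingers": 1},
  {"twist": [0,0,-0.18],"translation": [0,0,0],"fingers": 1},
  {"twist": [0,0,-0.18],"translation": [0,0,0],"fingers": 1},
], squeeze=20)

```text
clock: 1.92
position: [0.1927, -0.4884, 0.2387]
eef_rot: [0.0, 0.802, 0.598, -0.0]
wrist_force: [-1.2, 0.1, -0.1]
finger_gap: 0.461
gripper_force: 0.0
```

Call:
move_arm([
  {"twist": [0,0,-0.16],"translation": [0,0,0],"fingers": 1},
  {"twist": [0,0,-0.155],"translation": [0,0,0],"fingers": 1},
  {"twist": [0,0,0],"translation": [40,20,0],"fingers": 1},
  {"twist": [0,0,0],"translation": [50,25,0],"fingers": 1},
  {"twist": [0,0,0],"translation": [50,25,0],"fingers": 1},
])

```text
clock: 2.55
position: [0.2603, -0.3455, 0.2387]
eef_rot: [0.0, 0.7, 0.714, 0.0]
wrist_force: [1.1, 0.3, -0.3]
finger_gap: 0.004
gripper_force: 0.0
```

Call:
move_arm([
  {"twist": [0,0,0],"translation": [50,25,0],"fingers": 1},
  {"twist": [0,0,0],"translation": [50,25,0],"fingers": 1},
  {"twist": [0,0,0],"translation": [50,25,0],"fingers": 1},
  {"twist": [0,0,0],"translation": [50,25,0],"fingers": 1},
  {"twist": [0,0,0],"translation": [50,25,0],"fingers": 1},
])

```text
clock: 3.18
position: [0.3803, -0.0929, 0.239]
eef_rot: [0.0, 0.7, 0.714, 0.0]
wrist_force: [1.3, -1.1, 0.5]
finger_gap: 0.009
gripper_force: 0.0
```

Call:
move_arm([
  {"twist": [0,0,0],"translation": [50,25,0],"fingers": 1},
  {"twist": [0,0,0],"translation": [50,25,0],"fingers": 1},
  {"twist": [0,0,0],"translation": [50,25,0],"fingers": 1},
  {"twist": [0,0,0],"translation": [50,25,0],"fingers": 1},
  {"twist": [0,0,0],"translation": [0,0,0],"fingers": 1},
])

```text
clock: 3.8
position: [0.4763, 0.11, 0.2383]
eef_rot: [-0.0, 0.698, 0.716, 0.0]
wrist_force: [-0.6, -0.8, 1.2]
finger_gap: 0.005
gripper_force: 0.0
```

```bash
python3 - <<'E'
from h import *
from scipy.spatial.transform import Rotation as Ro
o,c,out=look("wrist",["rail","bed","stop","knob"])
q=o["eef_rot"]; T=np.eye(4); T[:3,:3]=Ro.from_quat(np.r_[q[1:],q[0]]).as_matrix(); T[:3,3]=o["position"]; T=T@c["T_tool_cam"]
print(o["position"],Ro.from_matrix(T[:3,:3]).as_rotvec(), "heading",2*np.arctan2(q[2],q[1]))
for t,r in out.items():
    if r:
        P=cloud(c,T,r[0]["pixels"]); print(t,r[0]["conf"],len(P),cv2.minAreaRect((P[:,:2]*1000).astype(np.float32)),np.percentile(P,[2,50,98],axis=0).round(4).tolist())
cv2.imwrite("pics/c.png",c["frame"])
E
```

```text
[0.47625772 0.11000551 0.23833402] [2.88230203 0.03568107 0.00537081] heading 1.5952203754726058
rail 0.73 4625 ((687.6099243164062, 62.92039489746094), (94.37515258789062, 89.16852569580078), 21.12853240966797) [[0.6424, 0.0233, 0.0167], [0.6814, 0.0651, 0.0298], [0.7237, 0.1031, 0.0314]]
bed 0.93 1838 ((506.5559997558594, 15.352890014648438), (60.535980224609375, 267.0465393066406), 1.5586442947387695) [[0.4752, -0.1099, 0.0146], [0.5023, 0.1311, 0.0263], [0.5319, 0.1488, 0.0279]]
stop 0.48 174 ((493.2640380859375, 3.4380416870117188), (31.477163314819336, 251.02093505859375), 0.7384890913963318) [[0.4766, -0.1218, 0.0252], [0.4934, -0.1203, 0.0328], [0.5103, 0.1282, 0.3287]]
knob 0.64 316 ((492.574462890625, -39.84503936767578), (15.582193374633789, 14.432982444763184), 2.3184735774993896) [[0.4851, -0.0464, 0.0999], [0.4927, -0.0353, 0.1144], [0.5002, -0.0329, 0.1171]]
```

View pics/c.png

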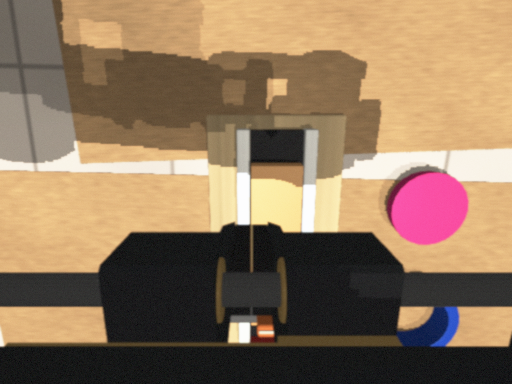

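The wrist view shows the channel running straight up at columns 237–317 and the rail tail face at row ~165. The network took the pink filter for the rail, so I discard that report. The bed fit (x=506.5 mm, yaw 1.56°) agrees with the top view.

Call:
move_arm([
  {"twist": [0,0,0],"translation": [32,28,0],"fingers": 1},
  {"twist": [0,0,0],"translation": [0,0,50],"fingers": 1},
  {"twist": [0,0,0],"translation": [0,0,60],"fingers": 1},
  {"twist": [0,0,0],"translation": [0,0,50],"fingers": 1},
  {"twist": [0,0,0],"translation": [0,0,0],"fingers": 1},
])

```text
clock: 4.68
position: [0.5015, 0.1389, 0.0767]
eef_rot: [-0.002, 0.701, 0.714, -0.002]
wrist_force: [-1.1, -1.0, 0.6]
finger_gap: 0.004
gripper_force: 0.0
```

Call:
move_arm([
  {"twist": [0,0,0],"translation": [0,0,20],"fingers": 1},
  {"twist": [0,0,0],"translation": [0,0,15],"fingers": 1},
  {"twist": [0,0,0],"translation": [0,0,5],"fingers": 1},
  {"twist": [0,0,0],"translation": [0,0,0],"fingers": 1},
])

```text
clock: 5.18
position: [0.5035, 0.1399, 0.0393]
eef_rot: [0.0, 0.7, 0.714, 0.0]
wrist_force: [-0.8, 0.2, 0.2]
finger_gap: 0.005
gripper_force: 0.0
```

Call:
move_arm([
  {"twist": [0,0,0],"translation": [-3,0,2],"fingers": 1},
  {"twist": [0,0,0],"translation": [-4,0,0],"fingers": 1},
  {"twist": [0,0,0],"translation": [-4,0,0],"fingers": 1},
  {"twist": [0,0,0],"translation": [-4,0,0],"fingers": 1},
  {"twist": [0,0,0],"translation": [-4,0,0],"fingers": 1},
])

```text
clock: 5.8
position: [0.5036, 0.1208, 0.0368]
eef_rot: [-0.0, 0.7, 0.714, 0.0]
wrist_force: [0.4, 2.1, 0.7]
finger_gap: 0.001
gripper_force: 0.9
```

Call:
move_arm([
  {"twist": [0,0,0],"translation": [-3,0,0],"fingers": 1},
  {"twist": [0,0,0],"translation": [-3,0,0],"fingers": 1},
  {"twist": [0,0,0],"translation": [-3,0,0],"fingers": 1},
  {"twist": [0,0,0],"translation": [-3,0,0],"fingers": 1},
  {"twist": [0,0,0],"translation": [0,0,0],"fingers": 1},
])

```text
clock: 6.42
position: [0.5038, 0.1086, 0.0367]
eef_rot: [0.0, 0.7, 0.714, -0.0]
wrist_force: [-0.1, 0.0, 0.0]
finger_gap: 0.005
gripper_force: 0.0
```

```bash
cat > g.py <<'E'
from h import *
o,c,out=look("top",["rail","stop"])
print(o["position"],o["wrist_force"])
for t,z0,z1 in(("rail",.038,.052),("stop",.036,.046)):
    if out[t]:
        P=cloud(c,c["extrinsics"],out[t][0]["pixels"]); P=P[(P[:,2]>z0)&(P[:,2]<z1)&(abs(P[:,0]-.506)<.04)]; print(t,out[t][0]["conf"],len(P),cv2.minAreaRect((P[:,:2]*1000).astype(np.float32)),P[:,1].min(),P[:,1].max())
cv2.imwrite("pics/z.png",cv2.resize(c["frame"][180:270,170:330],None,fx=4,fy=4,interpolation=cv2.INTER_CUBIC))
E
python3 g.py
```

```text
[0.50376447 0.10863245 0.03669818] [-0.05494329  0.0189872   0.02467005]
rail 0.98 880 ((506.83929443359375, -23.816940307617188), (57.2820930480957, 152.76416015625), 0.8000800013542175) -0.09993996874310931 0.052271825336722616
stop 0.56 145 ((512.2973022460938, -128.37989807128906), (59.963191986083984, 16.263879776000977), 0.09279230982065201) -0.136530573363705 -0.12025945398741392
```

Call:
move_arm([
  {"twist": [0,0,0],"translation": [-3,0,0],"fingers": 1},
  {"twist": [0,0,0],"translation": [-3,0,0],"fingers": 1},
  {"twist": [0,0,0],"translation": [-3,0,0],"fingers": 1},
  {"twist": [0,0,0],"translation": [-2,0,0],"fingers": 1},
  {"twist": [0,0,0],"translation": [-2,0,0],"fingers": 1},
])

```text
clock: 7.2
position: [0.504, 0.0958, 0.0367]
eef_rot: [-0.0, 0.7, 0.714, -0.0]
wrist_force: [-0.6, 0.7, -0.3]
finger_gap: 0.006
gripper_force: 0.6
```

Call:
move_arm([
  {"twist": [0,0,0],"translation": [-1,0,0],"fingers": 1},
  {"twist": [0,0,0],"translation": [-1,0,0],"fingers": 1},
  {"twist": [0,0,0],"translation": [-0.5,0,0],"fingers": 1},
  {"twist": [0,0,0],"translation": [-0.5,0,0],"fingers": 1},
])

```text
clock: 7.7
position: [0.5041, 0.093, 0.0367]
eef_rot: [-0.0, 0.7, 0.714, -0.0]
wrist_force: [0.2, 1.1, -1.2]
finger_gap: 0.006
gripper_force: 0.5
```

Call:
move_arm([
  {"twist": [0,0,0],"translation": [-0.5,0,0],"fingers": 1},
  {"twist": [0,0,0],"translation": [-0.5,0,0],"fingers": 1},
])

```text
clock: 7.95
position: [0.5041, 0.092, 0.0367]
eef_rot: [-0.0, 0.7, 0.714, 0.0]
wrist_force: [-0.1, 0.8, -0.7]
finger_gap: 0.005
gripper_force: 0.5
```

Call:
move_arm([
  {"twist": [0,0,0],"translation": [-0.5,0,0],"fingers": 1},
  {"twist": [0,0,0],"translation": [-0.5,0,0],"fingers": 1},
])

```text
clock: 8.2
position: [0.5041, 0.0909, 0.0367]
eef_rot: [-0.0, 0.7, 0.714, -0.0]
wrist_force: [-0.7, 1.2, -1.2]
finger_gap: 0.003
gripper_force: 0.5
```

Call:
move_arm([
  {"twist": [0,0,0],"translation": [-0.5,0,0],"fingers": 1},
  {"twist": [0,0,0],"translation": [-0.5,0,0],"fingers": 1},
])

```text
clock: 8.45
position: [0.5041, 0.09, 0.0367]
eef_rot: [-0.0, 0.7, 0.714, 0.0]
wrist_force: [-0.7, 2.9, 0.2]
finger_gap: 0.001
gripper_force: 1.8
```

Call:
move_arm([
  {"twist": [0,0,0],"translation": [-0.5,0,0],"fingers": 1},
])

```text
clock: 8.57
position: [0.5041, 0.0899, 0.0367]
eef_rot: [-0.0, 0.7, 0.714, 0.0]
wrist_force: [0.2, 7.3, 0.1]
finger_gap: 0.003
gripper_force: 3.5
```

```bash
python3 g.py
```

```text
[0.50407235 0.08989783 0.03673324] [0.23596254 7.2720282  0.05030908]
rail 0.83 827 ((508.0387268066406, -44.079681396484375), (56.51270294189453, 152.8135528564453), 1.5734754800796509) -0.12065620589104256 0.03162407306039544
stop 0.59 141 ((512.1138305664062, -127.12662506103516), (60.381744384765625, 17.65528678894043), 3.0801734924316406) -0.13671205931288619 -0.1176908262381384
```

It is home: 7 N against the stop, and the nose measures −120.7 mm against a stop face at about −120 mm. I'll hold briefly, back off, rise and go over the knob.

Call:
move_arm([
  {"twist": [0,0,0],"translation": [0,0,0],"fingers": 1},
  {"twist": [0,0,0],"translation": [3,0,0],"fingers": 1},
  {"twist": [0,0,0],"translation": [12,0,0],"fingers": 1},
  {"twist": [0,0,0],"translation": [0,0,-60],"fingers": 1},
  {"twist": [0,0,0],"translation": [0,0,-60],"fingers": 1},
])

```text
clock: 9.35
position: [0.5035, 0.1051, 0.1581]
eef_rot: [-0.0, 0.7, 0.714, -0.0]
wrist_force: [2.0, -0.4, 1.0]
finger_gap: 0.005
gripper_force: 0.0
```

Call:
move_arm([
  {"twist": [0,0,0],"translation": [0,0,-30],"fingers": 0.3},
  {"twist": [0,0,0],"translation": [-45,0,0],"fingers": 0.3},
  {"twist": [0,0,0],"translation": [-50,0,0],"fingers": 0.3},
  {"twist": [0,0,0],"translation": [-50,1,0],"fingers": 0.3},
  {"twist": [0,0,-0.175],"translation": [0,0,0],"fingers": 0.3},
])

```text
clock: 9.98
position: [0.5079, -0.0428, 0.1867]
eef_rot: [0.0, 0.635, 0.773, -0.0]
wrist_force: [-1.8, 1.2, 0.2]
finger_gap: 0.547
gripper_force: 0.0
```

Call:
move_arm([
  {"twist": [0,0,-0.175],"translation": [0,0,0],"fingers": 0.3},
  {"twist": [0,0,-0.175],"translation": [0,0,0],"fingers": 0.3},
  {"twist": [0,0,-0.175],"translation": [0,0,0],"fingers": 0.3},
  {"twist": [0,0,-0.175],"translation": [0,0,0],"fingers": 0.3},
  {"twist": [0,0,-0.175],"translation": [0,0,0],"fingers": 0.3},
])

```text
clock: 10.6
position: [0.5079, -0.04, 0.1868]
eef_rot: [0.0, 0.245, 0.97, -0.0]
wrist_force: [0.3, 0.2, 0.6]
finger_gap: 0.704
gripper_force: 0.0
```

Call:
move_arm([
  {"twist": [0,0,-0.175],"translation": [0,0,0],"fingers": 0.3},
  {"twist": [0,0,-0.175],"translation": [0,0,0],"fingers": 0.3},
  {"twist": [0,0,-0.165],"translation": [0,0,0],"fingers": 0.3},
  {"twist": [0,0,0],"translation": [0,0,0],"fingers": 0.3},
])

```text
clock: 11.1
position: [0.5078, -0.04, 0.1868]
eef_rot: [0.0, -0.007, 1.0, -0.0]
wrist_force: [0.2, -1.4, 0.0]
finger_gap: 0.703
gripper_force: 0.0
```

```bash
python3 - <<'E'
from h import *
from scipy.spatial.transform import Rotation as Ro
o,c,out=look("wrist",["knob"])
q=o["eef_rot"]; T=np.eye(4); T[:3,:3]=Ro.from_quat(np.r_[q[1:],q[0]]).as_matrix(); T[:3,3]=o["position"]; T=T@c["T_tool_cam"]
print(o["position"],o["joints"],"heading",2*np.arctan2(q[2],q[1]),o["finger_gap"])
A=cloud(c,T,np.ones((384,512),bool)); P=A[(A[:,2]>.105)&(A[:,2]<.122)&(abs(A[:,0]-.508)<.05)&(abs(A[:,1]+.04)<.05)]
print(len(P), cv2.minAreaRect((P[:,:2]*1000).astype(np.float32)) if len(P) else 0)
for r in out["knob"][:1]: print(r["conf"],r["bbox"])
cv2.imwrite("pics/d.png",c["frame"])
E
python3 g.py
```

```text
[ 0.50784245 -0.04004855  0.18676587] [-3.08956890e-01  3.26192962e-01  1.62110406e+00 -1.52466747e-04
  1.19423669e+00 -1.89272490e+00] heading 3.1546203981020646 0.7033827744170877
1218 ((507.42498779296875, -40.85919189453125), (45.53561019897461, 13.668257713317871), 0.94501793384552)
0.75 [221.4, 157.2, 282.3, 229.1]
[ 0.50782073 -0.04018684  0.18674748] [ 0.02304262  0.3749077  -0.15069376]
rail 0.76 285 ((507.1833801269531, -11.534835815429688), (57.06705093383789, 180.24639892578125), 1.17409348487854) -0.10214303213490203 0.07901572104828776
```

View pics/d.png

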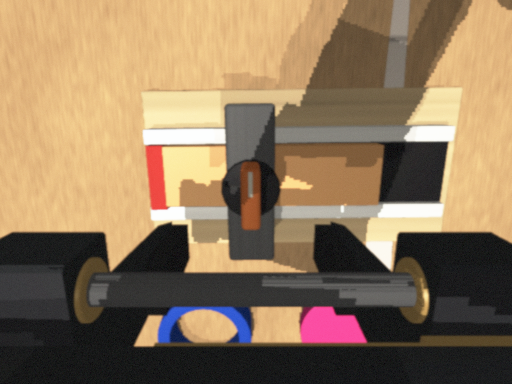

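The wrist picture shows the rail (columns 163–380) touching the red stop at column 163 with no dark gap. The knob bar is at (251,195), centred between the fingers. I'll go down and grip it.

Call:
move_arm([
  {"twist": [0,0,0],"translation": [0,-0.7,45],"fingers": 0.3},
  {"twist": [0,0,0],"translation": [0,0,35],"fingers": 0.3},
  {"twist": [0,0,0],"translation": [0,0,14],"fingers": 0.3},
  {"twist": [0,0,0],"translation": [0,0,0],"fingers": 0.3},
])

```text
clock: 11.85
position: [0.5078, -0.0412, 0.0927]
eef_rot: [-0.0, -0.007, 1.0, 0.0]
wrist_force: [-0.2, -0.1, 0.3]
finger_gap: 0.697
gripper_force: 0.0
```

Call:
move_arm([
  {"twist": [0,0,0],"translation": [0,0,0],"fingers": 1},
  {"twist": [0,0,0],"translation": [0,0,0],"fingers": 1},
  {"twist": [0,0,0],"translation": [0,0,0],"fingers": 1},
  {"twist": [0,0,0],"translation": [0,0,0],"fingers": 1},
  {"twist": [0,0,0],"translation": [0,0,0],"fingers": 1},
], squeeze=60)

```text
clock: 12.48
position: [0.5078, -0.0409, 0.0928]
eef_rot: [0.0, -0.007, 1.0, 0.0]
wrist_force: [0.8, 19.8, 5.6]
finger_gap: 0.155
gripper_force: 15.0
```

```bash
cat > s.py <<'E'
from cell import arm
import numpy as np
o=arm.get_obs(); q=o["eef_rot"]
print(round(o["clock"],2),"heading",round(2*np.arctan2(q[2],q[1]),4),"j6",round(o["joints"][5],4),"pos",o["position"].round(4),"F",o["wrist_force"].round(2),"T",o["torque"].round(3),"eff6",round(o["effort"][5],3),"gap",round(o["finger_gap"]*88,1),o["gripper_force"])
E
python3 s.py
```

```text
12.47 heading 3.1556 j6 -1.8963 pos [ 0.5078 -0.0409  0.0928] F [ 0.8  19.84  5.55] T [ 3.258 -0.255  0.094] eff6 0.067 gap 13.7 14.978485086467117
```

Call:
move_arm([
  {"twist": [0,0,0],"translation": [0,0.5,0],"fingers": 1},
  {"twist": [0,0,0],"translation": [0,0,0],"fingers": 1},
])

```text
clock: 12.72
position: [0.5078, -0.0406, 0.0928]
eef_rot: [0.0, -0.007, 1.0, 0.0]
wrist_force: [-0.6, 1.4, 1.9]
finger_gap: 0.154
gripper_force: 60.0
```

```bash
python3 s.py
```

```text
12.72 heading 3.1559 j6 -1.8953 pos [ 0.5078 -0.0406  0.0928] F [-0.58  1.42  1.86] T [ 0.283 -0.089  0.084] eff6 0.066 gap 13.6 60.000512301921844
```

Call:
move_arm([
  {"twist": [0,0,0.1],"translation": [0,0,0],"fingers": 1},
  {"twist": [0,0,0.1],"translation": [0,0,0],"fingers": 1},
  {"twist": [0,0,0.1],"translation": [0,0,0],"fingers": 1},
  {"twist": [0,0,0.1],"translation": [0,0,0],"fingers": 1},
])

```text
clock: 13.22
position: [0.5079, -0.0403, 0.0928]
eef_rot: [0.0, 0.193, 0.981, 0.0]
wrist_force: [0.1, 4.1, 3.0]
finger_gap: 0.148
gripper_force: 60.0
```

```bash
python3 s.py
```

```text
13.22 heading 2.7525 j6 -1.4921 pos [ 0.5079 -0.0403  0.0928] F [0.11 4.11 2.95] T [ 0.627 -0.243  0.107] eff6 -0.956 gap 13.1 59.998726453632116
```

Call:
move_arm([
  {"twist": [0,0,0.1],"translation": [0,0,0],"fingers": 1},
  {"twist": [0,0,0.1],"translation": [0,0,0],"fingers": 1},
])

```text
clock: 13.48
position: [0.5079, -0.0402, 0.0928]
eef_rot: [0.0, 0.29, 0.957, 0.0]
wrist_force: [1.3, 6.1, 2.0]
finger_gap: 0.156
gripper_force: 60.0
```

```bash
python3 s.py
```

```text
13.47 heading 2.5525 j6 -1.2921 pos [ 0.5079 -0.0402  0.0928] F [1.26 6.11 1.96] T [ 0.821 -0.242  0.145] eff6 -0.955 gap 13.7 59.99867236241698
```

Call:
move_arm([
  {"twist": [0,0,0.1],"translation": [0,0,0],"fingers": 1},
  {"twist": [0,0,0.1],"translation": [0,0,0],"fingers": 1},
])

```text
clock: 13.72
position: [0.508, -0.0401, 0.0928]
eef_rot: [0.0, 0.384, 0.923, 0.001]
wrist_force: [1.5, 5.7, 1.3]
finger_gap: 0.156
gripper_force: 60.0
```

```bash
python3 s.py
```

```text
13.72 heading 2.3525 j6 -1.0921 pos [ 0.508  -0.0401  0.0928] F [1.47 5.69 1.29] T [ 0.905 -0.392  0.033] eff6 -0.955 gap 13.7 59.99857395887375
```

Call:
move_arm([
  {"twist": [0,0,0.1],"translation": [0,0,0],"fingers": 1},
  {"twist": [0,0,0.1],"translation": [0,0,0],"fingers": 1},
])

```text
clock: 13.98
position: [0.5081, -0.04, 0.0929]
eef_rot: [0.0, 0.475, 0.88, 0.001]
wrist_force: [3.6, 6.6, 1.8]
finger_gap: 0.153
gripper_force: 60.0
```

```bash
python3 s.py
```

```text
13.97 heading 2.1525 j6 -0.8921 pos [ 0.5081 -0.04    0.0929] F [3.57 6.56 1.75] T [ 0.994 -0.464  0.088] eff6 -0.954 gap 13.5 59.99840810894966
```

Call:
move_arm([
  {"twist": [0,0,0.1],"translation": [0,0,0],"fingers": 1},
  {"twist": [0,0,0.1],"translation": [0,0,0],"fingers": 1},
])

```text
clock: 14.22
position: [0.5083, -0.0399, 0.0929]
eef_rot: [0.0, 0.56, 0.828, 0.001]
wrist_force: [3.2, 6.3, 2.1]
finger_gap: 0.154
gripper_force: 60.0
```

```bash
python3 s.py
```

```text
14.22 heading 1.9526 j6 -0.6922 pos [ 0.5083 -0.0399  0.0929] F [3.18 6.25 2.08] T [ 1.043 -0.516  0.154] eff6 -0.877 gap 13.6 59.998421519994736
```

Call:
move_arm([
  {"twist": [0,0,0.1],"translation": [0,0,0],"fingers": 1},
])

```text
clock: 14.35
position: [0.5083, -0.0399, 0.0929]
eef_rot: [0.0, 0.601, 0.799, 0.001]
wrist_force: [3.4, 6.6, 1.3]
finger_gap: 0.153
gripper_force: 60.0
```

```bash
python3 s.py
```

```text
14.35 heading 1.8526 j6 -0.5923 pos [ 0.5083 -0.0399  0.0929] F [3.43 6.62 1.26] T [ 1.116 -0.615  0.206] eff6 -0.833 gap 13.4 59.99852757900953
```

Call:
move_arm([
  {"twist": [0,0,0.1],"translation": [0,0,0],"fingers": 1},
])

```text
clock: 14.48
position: [0.5084, -0.0399, 0.093]
eef_rot: [0.0, 0.64, 0.768, 0.001]
wrist_force: [4.3, 8.2, 1.5]
finger_gap: 0.155
gripper_force: 60.0
```

```bash
python3 s.py
```

```text
14.47 heading 1.7527 j6 -0.4923 pos [ 0.5084 -0.0399  0.093 ] F [4.33 8.2  1.47] T [ 1.159 -0.609  0.291] eff6 -0.788 gap 13.6 59.998576641082764
```

Bite is at j6 ≈ −0.85. Both the joint effort and the wrist torque climb steadily from there. I'll carry on to j6 ≈ 0, about 0.85 rad of tool travel past the bite, which leaves some allowance for windup in the grip.

Call:
move_arm([
  {"twist": [0,0,0.1],"translation": [0,0,0],"fingers": 1},
  {"twist": [0,0,0.1],"translation": [0,0,0],"fingers": 1},
  {"twist": [0,0,0.1],"translation": [0,0,0],"fingers": 1},
])

```text
clock: 14.85
position: [0.5086, -0.0399, 0.0931]
eef_rot: [0.0, 0.747, 0.664, 0.001]
wrist_force: [4.2, 7.1, 0.8]
finger_gap: 0.152
gripper_force: 60.0
```

```bash
python3 s.py
```

```text
14.85 heading 1.4531 j6 -0.1926 pos [ 0.5086 -0.0399  0.0931] F [4.19 7.11 0.77] T [ 1.189 -0.72   0.429] eff6 -0.656 gap 13.4 59.998594522476196
```

Call:
move_arm([
  {"twist": [0,0,0.1],"translation": [0,0,0],"fingers": 1},
  {"twist": [0,0,0.08],"translation": [0,0,0],"fingers": 1},
  {"twist": [0,0,0],"translation": [0,0,0],"fingers": 1},
  {"twist": [0,0,0],"translation": [0,0,0],"fingers": 1},
])

```text
clock: 15.35
position: [0.5087, -0.0399, 0.0931]
eef_rot: [0.0, 0.803, 0.596, 0.001]
wrist_force: [5.0, 7.9, 1.8]
finger_gap: 0.155
gripper_force: 60.0
```

```bash
python3 s.py; python3 - <<'E'
from h import *
from scipy.spatial.transform import Rotation as Ro
o,c,out=look("top",["knob"])
A=cloud(c,c["extrinsics"],np.ones((384,512),bool))
o,c,out=look("wrist",["knob"])
q=o["eef_rot"]; T=np.eye(4); T[:3,:3]=Ro.from_quat(np.r_[q[1:],q[0]]).as_matrix(); T[:3,3]=o["position"]; T=T@c["T_tool_cam"]
if out["knob"]:
  P=cloud(c,T,out["knob"][0]["pixels"]); P=P[(P[:,2]>.105)&(P[:,2]<.122)]
  r=cv2.minAreaRect((P[:,:2]*1000).astype(np.float32)) if len(P) else 0; print(out["knob"][0]["conf"],len(P),r)
cv2.imwrite("pics/e.png",c["frame"])
E
```

```text
15.35 heading 1.276 j6 -0.0156 pos [ 0.5087 -0.0399  0.0931] F [4.98 7.94 1.78] T [ 1.171 -0.745  0.262] eff6 0.269 gap 13.6 60.00026073306799
0.73 2102 ((507.90814208984375, -39.52383804321289), (45.381935119628906, 13.867769241333008), 73.02857208251953)
```

View pics/e.png

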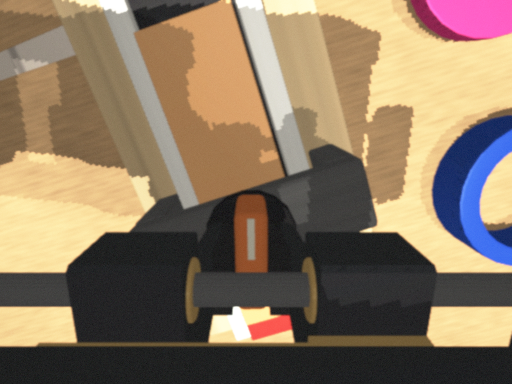

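The picture shows the bar (251,235) squarely between the pads. The knob angle measures 73.0° against the tool's 73.1°, so it hasn't slipped. It is about 0.85 rad past the bite, or roughly 55 N. Releasing now.

Call:
move_arm([
  {"twist": [0,0,0],"translation": [0,0,0],"fingers": 0.5},
  {"twist": [0,0,0],"translation": [0,0,0],"fingers": 0.5},
  {"twist": [0,0,0],"translation": [0,0,0],"fingers": 0.5},
  {"twist": [0,0,0],"translation": [0,0,-30],"fingers": 0.5},
  {"twist": [0,0,0],"translation": [0,0,-50],"fingers": 0.5},
])

```text
clock: 16.18
position: [0.507, -0.0406, 0.1725]
eef_rot: [-0.001, 0.803, 0.595, -0.001]
wrist_force: [0.6, 0.1, -0.0]
finger_gap: 0.502
gripper_force: 0.0
```

Call:
move_arm([
  {"twist": [0,0,0],"translation": [0,0,-50],"fingers": 0.5},
  {"twist": [0,0,0],"translation": [0,0,0],"fingers": 0.5},
  {"twist": [0,0,0],"translation": [0,0,0],"fingers": 0.5},
])

```text
clock: 16.55
position: [0.5073, -0.0407, 0.2218]
eef_rot: [-0.001, 0.803, 0.595, -0.0]
wrist_force: [-0.2, 0.0, -0.3]
finger_gap: 0.502
gripper_force: 0.0
```

```bash
python3 s.py; python3 - <<'E'
from h import *
from scipy.spatial.transform import Rotation as Ro
o,c,out=look("wrist",["knob","rail","stop"])
q=o["eef_rot"]; T=np.eye(4); T[:3,:3]=Ro.from_quat(np.r_[q[1:],q[0]]).as_matrix(); T[:3,3]=o["position"]; T=T@c["T_tool_cam"]
A=cloud(c,T,np.ones((384,512),bool)); P=A[(A[:,2]>.105)&(A[:,2]<.122)&(abs(A[:,0]-.508)<.05)&(abs(A[:,1]+.04)<.05)]
print(len(P), cv2.minAreaRect((P[:,:2]*1000).astype(np.float32)))
cv2.imwrite("pics/f.png",c["frame"])
E
```

```text
16.55 heading 1.2757 j6 -0.0153 pos [ 0.5073 -0.0407  0.2218] F [-0.17  0.   -0.3 ] T [-0.019 -0.057  0.029] eff6 0.001 gap 44.2 0.0
935 ((507.8862609863281, -40.10101318359375), (46.31725311279297, 14.000204086303711), 75.52810668945312)
```

View pics/f.png

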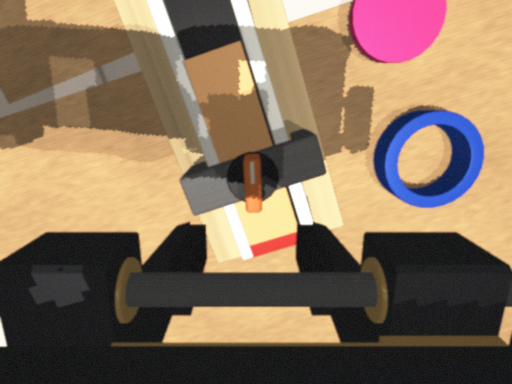

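The picture shows the rail still touching the red stop (around (275,243)), the knob (253,182) holding its angle to within about 2.5°, and the gripper clear.

```bash
python3 -c "
from cell import arm
print(arm.sign_off())"
```

```text
the job is handed in; nothing more can be done
None
```

I handed the job in at about 17 s, but sign-off returned no verdict: the rail is home against the red stop (about 7 N at contact), the knob is about 0.85 rad (48°) past the bite for an estimated 55 N of clamp force, and the gripper is clear.

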